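# Set the margin and hold a card block in the punch's corner

### The job

I am about to punch the block of pigeon-ring cards with the red spine. Swing the punch's margin lever round to the red flag on its quadrant, then lay the red-spined block flat on the punch table, spine first, and press it square into the corner so that it bears firmly on the back gauge and on the side guide at the same time. Finish while still pressing it there, with the lever still at the flag, because I work the pedal; leave everything else on the desk where it is.

Things in the scene. Friction and masses are not known exactly. Their poses are not given: they have to be found in the camera images.
- punch: Green electric desk punch for card blocks, fixed. Origin on the desk below the corner datum; +x points to its motor housing (away from its operator), +y to its side guide, +z up. Polished flat steel table 60 mm above the desk, from x -130 to +170 and y -250 to +62 mm. Housing behind x +50 mm, 152 mm high above the desk
- bit_tip (a point): Tip of the raised punch bit, over punch x -4, y -27 mm, 32 mm above the punch table. It hangs from the punch's nose: x from -18 mm back to the housing, 48 mm wide, from 50 to 84 mm above the table. Nothing hangs over the table in front of punch x -20 mm
- back_gauge: First stop: aluminium bar across the back of the punch table, 165 mm long, 12 mm thick, 22 mm high. Origin: middle of its front face at table level, axes parallel to the punch's; the face looks to -x. The lever drives it by rack and pinion: face at punch x = 21 mm - 12 mm per rad of lever. The lever's friction holds it against a push of about 30 N
- side_guide: Second stop: fixed aluminium block, 45 mm long (punch x -45 to 0 mm), 12 mm thick, 20 mm high above the table. Origin: middle of its face at table level; the face lies at punch y = 0 and looks to -y, at right angles to the back gauge. Both stops and the table are polished: card slides on them easily (friction about 0.2)
- margin_lever (a joint): Margin lever angle, rad, 0 to 1.4: a level steel arm 10 to 17 mm above the punch table, with a black upright knob 80 mm from its pivot. From above, at 0 it points 145 deg counter-clockwise of the punch's +x; it grows counter-clockwise, knob moving away from the side guide. Starts at 0 to 0.2, stays where left; takes about 5 N at the knob
- lever_pivot (a point): The pivot of the margin lever at table level (punch x +30, y -160, z 60 mm)
- lever_knob (a point): Black knob on the lever, 16 mm in diameter, with its shank 30 mm tall, upright, gripped or pushed from above: this point is on its axis, 34 mm above the table; the knob reaches from 22 to 46 mm above the table
- lever_pointer (a point): Tip of the lever's thin black pointer, on the same line as the arm, 106 mm from the pivot, over the white quadrant
- flag_mark (a point): Red flag clipped on the white quadrant, 106 mm from the pivot, 14 mm above the table: the setting asked for, 0.6 to 1.15 rad of lever. The lever is set when its pointer is over this point. Too stiff to be shifted by accident
- red_block: The block to punch: rigid glued cards, 120 (its x) x 54 (its y) x 24 mm, about 0.14 kg, orange-tinted top, red taped spine over one short end. Origin: centre of its underside; +x to the spine. Lies flat on the desk. Seated: x parallel to the punch's x, spine end on the back gauge, +y long side on the side guide, origin 60 mm before the gauge face and 27 mm from the guide face
- red_block_spine (a point): Centre of the red spine end face of the block, 60 mm along +x from its origin and 12 mm above its underside
- blue_block: A like block with a blue spine and blue-tinted top, not to be touched; same size and axes as the red one, and the two may lie either way round
- ink_jar_a: Black ink jar with a red lid, white top, 66 mm in diameter, 70 mm high, origin under its centre; leave alone
- ink_jar_b: Black ink jar with a red lid, yellow-green top, 66 mm in diameter, 70 mm high, origin under its centre; leave alone
- drink_bottle: Red drink bottle with a green label, 64 mm in diameter, 200 mm high, origin under its centre; leave alone
- marker: White marker pen with a blue cap, lying, 130 mm long, 17 mm thick; leave alone
- stapler: Orange and black stapler, 150 x 34 x 60 mm; leave alone
- ring_tray: Blue open tray of coloured leg rings, 130 x 90 x 30 mm; leave alone

How it is judged:
By the outcome, as a careful person would: the job done as asked, in the order asked, and still so for the second after the job is handed in, while the arm keeps its last pose, push and grip.
It also fails if it takes over 64 s, if anything falls off the work surface, if the arm or the gripper's body presses on something with over 40 N, if the wrist force passes 120 N, or if a joint passes its speed limit or range.

### The arm

A 6-joint arm with a two-finger parallel gripper is mounted at the origin on the work surface. World frame = base frame: x ahead of the robot, y to its left, z up, the work surface at z = 0. Lengths are in m, angles in rad, forces in N, time in s.
With the tool pointing down it reaches from about 0.25 to 0.725 m from the base axis. Payload 4 kg.
Tool frame: the origin (TCP) lies on the centre line of the jaws, within the pads' length; the fingertips stand tip_reach ahead of it and the grasp point (between the pads) lies 5 mm behind it (tip_reach is the distance from the TCP to the fingertips, in m); z points along the fingers, y is the direction in which the jaws open and shut (so a half turn about z gives the same grasp; the last joint's range is limited). The gripper opens to 85 mm and grips with 20 to 120 N. Pads are 22 mm wide; open, the fingers measure 114 mm over their backs; the gripper's body (76 mm by 85 mm) begins 54 mm behind the grasp point. The pads swing forward as they close: fully open they stand 13 mm farther back than shut.
Start: joints at [-1.204, 0.241, 0.005, 1.335, 0, 1.571], TCP at [0.179, -0.467, 0.245] pointing down, gripper open.
Joint ranges: [-2.72, 2.72], [-1.05, 1.87], [-1.09, 1.28], [-1.99, 2.15], [-1.42, 1.44], [-3.14, 3.14]. Speed limits (rad/s): [2.79, 2.79, 3.14, 3.14, 3.14, 3.14].

### API

Orientations are given as a unit quaternion [x, y, z, w].
In Python, from workcell import * gives the robot as it stands.
- The arm moves only by the tool arm_command, never from a script. Its arguments are lists of equal length, an entry for each row: "translation": the shift along the tool's x, y, z in cm, a list of three; "turn": the turn about the tool's z in rad; "hand": the closure, from 0 (fully open) to 1 (shut). In form: {"translation": [[x, y, z], ...], "turn": [turn, ...], "hand": [hand, ...]}. A call has 1 to 5 rows; each row is the pose to reach, as a shift and turn from the pose commanded when the call began, along the tool's axes at that moment; what a row does not reach only later rows make up. A row lasts 1/12 s, in which the tool goes at most 41.7 mm and 7.16 degrees, less where a joint would pass 70% of its speed; a pose out of reach is approached as far as the arm can. A call with a gripper value outside its range is refused whole. The fingers move at their own pace and stop on an object; the grip force is fixed at half the most. Time passes only in rows, so rows that repeat a pose let the fingers close. It gives the time, the measured TCP pose, the force and the opening at its end, in the units of the state.
- get_obs(): the state, without advancing time (a new reading comes with each control period).
- camera(name): name is "side" or "top" or "wrist"; returns (picture, depth): 420x560x3 uint8, red, green, blue; 420x560 float32, m along the optical axis (not along the pixel's ray), 0 where there is no reading.
- camera_info(name): a dict with "mtx" (3x3 intrinsics, pixels), "world_to_cam" (4x4, takes a point from world to camera coordinates). Camera axes: x right, y down, z forward; pixel columns grow to the right and rows downward; lengths in m; the calibration is good to about 2 mm. A picture is of the moment at which its call begins: read the wrist's pose just before it. camera_info takes no time and is no camera call; for the wrist camera it gives the pose at the moment of the call.
- job_done(): hands the job in, once; it reports no verdict.
Trained networks look in the newest picture that a camera, given by its name, has taken for a name from the list of things; names that differ only in an ending like _2 or _b are one class to them, and where a whole thing is asked for, a point or a joint stands for the part that bears it (a point fixed in the world has none). Each returns a list of dicts, best first, with "conf" (0 to 1); they miss things now and then, are a little off and sometimes report something else, mostly with a low value. They report only what shows in the picture. A call takes as long as a camera call.
- search_frame(camera, name): "location" ([row, column] in pixels, amid what is visible of it).
- spot_point(camera, name): "location" ([row, column] in pixels: a listed point, or the origin of a listed thing).
The state is a dict: "clock": time; "joint_pos": joint angles; "joint_vel": joint speeds; "tau": joint torques, N m; "eef_pos": TCP position; "tool_rot": TCP orientation; "ft_force": force on the tool from outside, world axes, zero at the start; "ft_torque": the same for the moment, N m; "grip_width": finger opening in m.
Only numpy, scipy, OpenCV 4.12 (cv2) and the standard library are available. Lean on these libraries where they do the work, as an engineer would, in place of code of your own. Each camera call takes 0.05 s, during which the arm holds its last target. There are 200 camera calls.

## Working session

There is one attempt and no reset: what is moved stays moved. The work goes in short steps, Python scripts to look and compute and a tool call to move; the robot and the scene stay as the last step left them, time stands still between calls to the robot, and variables do not carry over. Pictures are saved under pics/ and viewed, about 8 in all and at most 12, crops included, and the job is handed in when it is done.

Besides the shell and the picture viewer there is one more tool, called after "Emit:" as a command line: name --pt "numbers of a row" for each row, then --argument value for the rest. arm_command: Moves the arm, as the interface text tells. Its arguments: {"type":"object","properties":{"translation":{"type":"array","items":{"type":"array","items":{"type":"number"}}},"turn":{"type":"array","items":{"type":"number"}},"hand":{"type":"array","items":{"type":"number"}}},"required":["translation","turn","hand"]}

```bash
mkdir -p pics; ls; python3 - <<'E'
from workcell import *
import cv2,numpy as np
o=get_obs();print({k:np.round(v,3).tolist() for k,v in o.items()})
for c in ("top","side"):
    p,d=camera(c);cv2.imwrite(f"pics/{c}0.png",p[:,:,::-1]);np.save(f"{c}_d.npy",d)
    i=camera_info(c);M=np.linalg.inv(i["world_to_cam"]);print(c,M[:3,3],M[:3,2],i["mtx"][0,0])
    for n in "punch bit_tip back_gauge side_guide lever_pivot lever_knob lever_pointer flag_mark red_block red_block_spine blue_block".split():
        out=[]
        for r in spot_point(c,n)[:2]:
            u=r["location"];v=d[int(u[0]),int(u[1])]
            w=M@np.append(np.linalg.inv(i["mtx"])@[u[1],u[0],1]*v,1)
            out.append((np.round(u).tolist(),round(r["conf"],2),np.round(w[:3],3).tolist()))
        print(n,out)
E
```

```text
pics
{'clock': 0.0, 'joint_pos': [-1.204, 0.241, 0.004, 1.335, -0.0, 1.571], 'joint_vel': [-0.0, -0.0, -0.001, -0.001, 0.002, 0.001], 'tau': [-0.0, -37.232, 25.241, 0.017, 0.0, 0.0], 'eef_pos': [0.179, -0.466, 0.244], 'tool_rot': [0.983, 0.182, -0.0, -0.001], 'ft_force': [-0.521, -0.527, 0.803], 'ft_torque': [-0.018, 0.047, 0.0], 'grip_width': 0.085}
top [ 0.36472367 -0.01748541  1.38699936] [ 0.15464583  0.00556504 -0.9879543 ] 474.7949942225955
punch [([185.0, 335.0], 0.68, [0.365, -0.017, 1.387])]
bit_tip [([186.0, 336.0], 0.89, [0.611, -0.142, 0.141])]
back_gauge [([196.0, 344.0], 0.87, [0.596, -0.174, 0.069])]
side_guide [([183.0, 336.0], 0.63, [0.618, -0.144, 0.141]), ([182.0, 329.0], 0.6, [0.637, -0.131, 0.062])]
lever_pivot [([240.0, 351.0], 0.58, [0.471, -0.191, 0.079])]
lever_knob [([224.0, 325.0], 0.82, [0.512, -0.116, 0.103])]
lever_pointer []
flag_mark [([249.0, 316.0], 0.35, [0.445, -0.096, 0.062]), ([225.0, 254.0], 0.2, [0.512, 0.082, 0.023])]
red_block [([224.0, 252.0], 0.67, [0.516, 0.089, 0.021]), ([216.0, 233.0], 0.56, [0.537, 0.144, 0.027])]
red_block_spine [([224
[... 333 characters left out ...]
3, -0.138, 0.093])]
back_gauge [([188.0, 283.0], 0.57, [0.595, -0.153, 0.054]), ([188.0, 310.0], 0.36, [0.513, -0.115, 0.081])]
side_guide [([192.0, 269.0], 0.71, [0.639, -0.128, 0.057]), ([184.0, 319.0], 0.54, [0.483, -0.175, 0.058])]
lever_pivot [([183.0, 321.0], 0.72, [0.475, -0.18, 0.057])]
lever_knob [([185.0, 307.0], 0.61, [0.52, -0.106, 0.097])]
lever_pointer [([192.0, 300.0], 0.72, [0.542, -0.133, 0.055])]
flag_mark [([196.0, 333.0], 0.6, [0.442, -0.112, 0.055])]
red_block [([267.0, 299.0], 0.64, [0.54, 0.18, 0.02])]
red_block_spine [([251.0, 307.0], 0.86, [0.52, 0.115, 0.023])]
blue_block [([319.0, 314.0], 0.79, [0.501, 0.365, 0.021]), ([183.0, 318.0], 0.36, [0.485, -0.179, 0.057])]
```

```bash
python3 - <<'E'
import cv2
a=cv2.imread("pics/top0.png");cv2.imwrite("pics/top0c.png",cv2.resize(a[120:320,140:480],None,fx=2.3,fy=2.3,interpolation=cv2.INTER_CUBIC))
a=cv2.imread("pics/side0.png");cv2.imwrite("pics/side0c.png",cv2.resize(a[110:350,180:460],None,fx=2.5,fy=2.5,interpolation=cv2.INTER_CUBIC))
E
```

```text
(no output)
```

View pics/top0c.png

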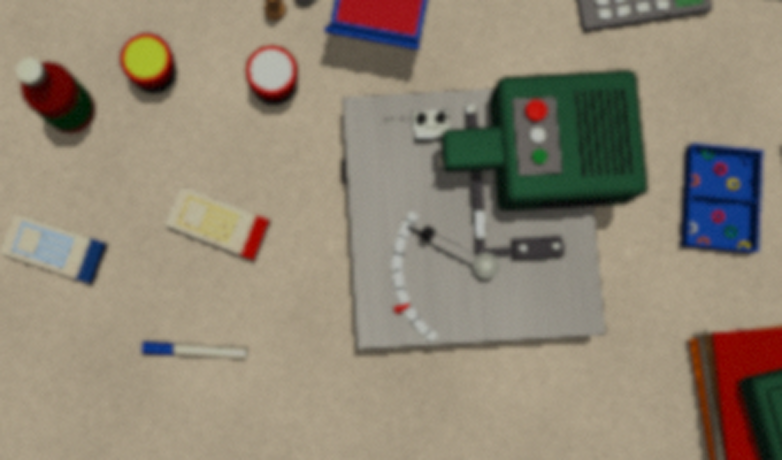

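View pics/side0c.png

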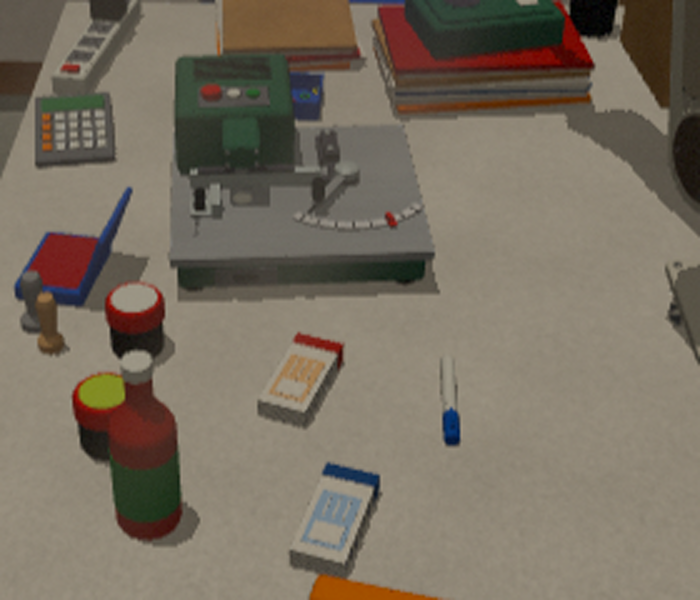

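Top crop: the punch's +x points to image right (world −y). The side guide is at crop (430,122), the pivot at (484,266), the knob at (427,235) and the flag at (401,309). The red block is at about (218,225) with its spine to the right, and the blue block is at (55,250). The side crop agrees. Next I'll fit the poses from depth.

```bash
cat > h.py <<'E'
from workcell import *
import cv2,numpy as np
def cloud(c,d,info=None):
    i=info or camera_info(c);M=np.linalg.inv(i["world_to_cam"]);K=i["mtx"]
    r,q=np.indices(d.shape)
    P=np.stack([(q-K[0,2])/K[0,0]*d,(r-K[1,2])/K[1,1]*d,d],-1)
    return P@M[:3,:3].T+M[:3,3]
def onplane(c,px,z,info=None):
    i=info or camera_info(c);M=np.linalg.inv(i["world_to_cam"])
    v=M[:3,:3]@np.linalg.inv(i["mtx"])@[px[1],px[0],1];return M[:3,3]+v*(z-M[2,3])/v[2]
E
python3 - <<'E'
from h import *
for c in("top","side"):
    d=np.load(c+"_d.npy");P=cloud(c,d);ok=d>0
    z=P[...,2]
    print(c,"desk z",np.median(z[ok&(abs(z)<.015)]))
    def rect(n,lo,hi,b):
        m=ok&(z>lo)&(z<hi)&(P[...,0]>b[0])&(P[...,0]<b[1])&(P[...,1]>b[2])&(P[...,1]<b[3])
        m=cv2.morphologyEx(m.astype(np.uint8),cv2.MORPH_OPEN,np.ones((3,3)))
        k,l,s,_=cv2.connectedComponentsWithStats(m);j=1+np.argmax(s[1:,4]);m=l==j
        r=cv2.minAreaRect((P[m][:,:2]*1000).astype(np.float32));print(n,m.sum(),np.median(z[m]),np.round(r[0],1),np.round(r[1],1),round(r[2],2))
        print(np.round(cv2.boxPoints(r)).tolist())
    rect("table",.05,.07,(.3,.8,-.45,.05))
    rect("red",.015,.032,(.44,.62,.05,.25))
    rect("blue",.015,.032,(.42,.6,.25,.46))
info=camera_info("top")
for n,c,z in [("tblA",(344,97),.06),("tblB",(357,352),.06),("tblC",(605,333),.06),("pivot",(484,266),.08),("knob",(427,235),.1),("flag",(401,309),.074),("Redc",(218,225),.024)]:
    print(n,np.round(onplane("top",(120+c[1]/2.3,140+c[0]/2.3),z)*1000))
E
```

```text
top desk z 0.0014067583808118345
table 8069 0.061293535995588844 [ 550.  -176.1] [312.7 300.7] 4.53
[[382.0, -39.0], [406.0, -338.0], [718.0, -314.0], [694.0, -14.0]]
red 766 0.025443034319945212 [536.4 140.1] [121.1  54.5] 70.2
[[490.0, 92.0], [542.0, 74.0], [583.0, 188.0], [531.0, 206.0]]
blue 778 0.025024934150369216 [500.6 346.1] [122.1  54.3] 72.84
[[457.0, 296.0], [509.0, 280.0], [545.0, 396.0], [493.0, 412.0]]
side desk z -0.0023041176797754526
table 3639 0.05671397518261756 [ 550.2 -169.2] [312.4 309.6] 4.65
[[382.0, -28.0], [407.0, -336.0], [718.0, -311.0], [693.0, -2.0]]
red 613 0.021614180724741305 [537.7 146.7] [128.8  56.5] 70.54
[[490.0, 95.0], [543.0, 77.0], [586.0, 198.0], [533.0, 217.0]]
blue 893 0.021994499587573935 [501.3 351.5] [126.7  56.2] 73.42
[[456.0, 299.0], [510.0, 283.0], [546.0, 404.0], [492.0, 420.0]]
tblA [692. -17.  60.]
tblB [378. -39.  60.]
tblC [ 407. -337.   60.]
pivot [ 483. -189.   80.]
knob [ 517. -119.  100.]
flag [430. -90.  74.]
Redc [533. 138.  24.]
```

```bash
cat >> h.py <<'E'
from scipy.spatial.transform import Rotation as R
PO=np.array([.6421,-.1488]);PA=np.radians(4.55)   # punch origin; angle of punch +y from world x
def pw(x,y,A=None,O=None):
    A=PA if A is None else A;O=PO if O is None else O
    ex=np.array([np.sin(A),-np.cos(A)]);ey=np.array([np.cos(A),np.sin(A)]);return O+(ex*x+ey*y)/1000
def psi(o):
    x=R.from_quat(o["tool_rot"]).as_matrix()[:,0];return np.degrees(np.arctan2(x[1],x[0]))
def go(p,yaw=None):
    o=get_obs();Rm=R.from_quat(o["tool_rot"]).as_matrix();s=psi(o)
    print("cm",np.round(Rm.T@(np.array(p)-o["eef_pos"])*100,2),"turn",None if yaw is None else round(np.radians(s-yaw),3),"psi",round(s,2))
E
python3 - <<'E'
from h import *
print(tip_reach)
go((*pw(-60,-150),.25),94.5)
E
```

```text
0.014
cm [ 41.92 -23.09  -0.47] turn -1.283 psi 21.02
```

Emit:
arm_command --pt "6 -3 0" --pt "10 -5 0" --pt "14 -7 0" --pt "18 -9 0" --pt "22 -11 0" --turn '[-0.12,-0.24,-0.36,-0.48,-0.6]' --hand '[0.3,0.5,0.5,0.5,0.5]'

```text
clock: 1.62
eef_pos: [0.3207, -0.3115, 0.2455]
tool_rot: [0.884, 0.467, 0.0, 0.0]
ft_force: [1.0, -0.5, -0.0]
grip_width: 0.0427
```

```bash
python3 - <<'E'
from h import *
o=get_obs();print(o["eef_pos"],o["grip_width"],o["joint_pos"])
go((*pw(-60,-150),.25),94.5)
E
```

```text
[ 0.32065746 -0.31154387  0.24547909] 0.04267841466890635 [-7.71037688e-01  1.35412509e-01 -1.25152801e-01  1.30962706e+00
  8.36604381e-05  1.39890277e+00]
cm [26.82  1.92 -0.45] turn -0.678 psi 55.67
```

Emit:
arm_command --pt "4 0.3 0" --pt "8 0.6 0" --pt "12 0.9 0" --pt "16 1.2 0" --pt "20 1.4 0" --turn '[-0.12,-0.24,-0.36,-0.48,-0.6]' --hand '[0.5,0.5,0.5,0.5,0.5]'

```text
clock: 2.03
eef_pos: [0.446, -0.1545, 0.2455]
tool_rot: [0.706, 0.708, 0.0, 0.0]
ft_force: [0.3, -1.3, -0.3]
grip_width: 0.0426
```

```bash
python3 - <<'E'
from h import *
o=get_obs();print(o["eef_pos"],psi(o))
p,d=camera("wrist");i=camera_info("wrist");np.savez("w1.npz",d=d,p=p,**i)
cv2.imwrite("pics/w1.png",p[:,:,::-1]);print(np.linalg.inv(i["world_to_cam"])[:3].round(3).tolist())
P=cloud("wrist",d,i)
for n,z in [("lever_pivot",.08),("lever_knob",.106),("lever_pointer",.074),("flag_mark",.074),("back_gauge",.06),("side_guide",.06)]:
    for r in spot_point("wrist",n)[:2]:
        u=r["location"];print(n,np.round(u),round(r["conf"],2),np.round(P[int(u[0]),int(u[1])],3),np.round(onplane("wrist",u,z,i),3))
E
```

```text
[ 0.44601248 -0.15453606  0.24554244] 90.11748929461875
[[1.0, 0.011, 0.008, 0.449], [0.013, -0.964, -0.266, -0.081], [0.005, 0.266, -0.964, 0.374]]
lever_pivot [235. 316.] 0.82 [ 0.488 -0.177  0.084] [ 0.488 -0.179  0.08 ]
lever_knob [162. 368.] 0.56 [ 0.523 -0.108  0.107] [ 0.523 -0.108  0.106]
lever_pointer [135. 374.] 0.93 [ 0.538 -0.088  0.065] [ 0.536 -0.088  0.074]
flag_mark [136. 266.] 0.76 [ 0.44  -0.089  0.075] [ 0.441 -0.09   0.074]
back_gauge [216. 430.] 0.83 [ 0.601 -0.163  0.061] [ 0.602 -0.164  0.06 ]
side_guide [167. 485.] 0.98 [ 0.646 -0.116  0.061] [ 0.648 -0.116  0.06 ]
```

View pics/w1.png

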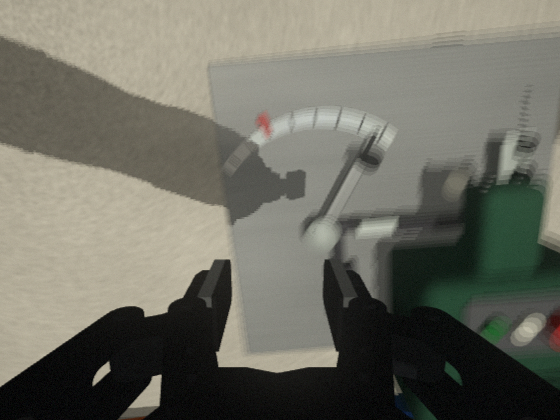

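The picture shows the knob at (372,150), the pivot at (322,235), the flag at (264,125) and the side guide at (515,150). It is blurred because the arm was still moving, so I'll settle and take it again.

Emit:
arm_command --pt "1 1 0" --pt "1 1 0" --pt "1 1 0" --pt "1 1 0" --turn '[-0.06,-0.06,-0.06,-0.06]' --hand '[0.5,0.5,0.5,0.5]'

```text
clock: 2.72
eef_pos: [0.4543, -0.1473, 0.2453]
tool_rot: [0.688, 0.726, -0.0, -0.0]
ft_force: [-0.1, -0.0, -0.9]
grip_width: 0.0425
```

```bash
cat > look.py <<'E'
from h import *
import sys
def look(name,pts):
    i=camera_info("wrist");p,d=camera("wrist")
    cv2.imwrite(f"pics/{name}.png",p[:,:,::-1]);np.savez(name,d=d,p=p,**i);P=cloud("wrist",d,i);out={}
    for n,z in pts:
        for r in spot_point("wrist",n)[:1]:
            u=r["location"];w=onplane("wrist",u,z,i);out[n]=w
            print(n,np.round(u),round(r["conf"],2),np.round(P[int(u[0]),int(u[1])],4),np.round(w,4))
    return out,P
def lever(o,b=True):
    pv=o["lever_pivot"][:2]
    for n in("lever_knob","lever_pointer","flag_mark"):
        if n in o:
            v=o[n][:2]-pv;print(n,"r",np.hypot(*v),"worldang",np.degrees(np.arctan2(v[1],v[0])))
E
python3 - <<'E'
from look import *
g=get_obs();print(g["eef_pos"],psi(g),np.abs(g["joint_vel"]).max())
o,P=look("w2",[("lever_pivot",.08),("lever_knob",.094),("lever_pointer",.074),("flag_mark",.074),("back_gauge",.06),("side_guide",.06)])
lever(o)
m=(abs(P[...,2]-.061)<.006);m[250:]=0
print(np.median(P[...,2][m]))
r=cv2.minAreaRect((P[m][:,:2]*1000).astype(np.float32));print(r,cv2.boxPoints(r).round(0).tolist())
print("pred pivot",pw(30,-160),"guide",pw(-22.5,0),"gauge",pw(19,-70))
E
```

```text
[ 0.45425055 -0.14734972  0.24530038] 93.03765003021056 0.002825167044380084
lever_pivot [242. 307.] 0.7 [ 0.4835 -0.1828  0.0821] [ 0.4843 -0.184   0.08  ]
lever_knob [177. 357.] 0.73 [ 0.5175 -0.1156  0.1067] [ 0.5208 -0.118   0.094 ]
lever_pointer [150. 369.] 0.82 [ 0.5355 -0.0962  0.0635] [ 0.5333 -0.096   0.074 ]
flag_mark [144. 260.] 0.47 [ 0.4359 -0.0956  0.0729] [ 0.4365 -0.0963  0.074 ]
back_gauge [234. 420.] 0.79 [ 0.5927 -0.1715  0.0723] [ 0.599  -0.1759  0.06  ]
side_guide [187. 472.] 0.96 [ 0.6407 -0.1268  0.0594] [ 0.6405 -0.1267  0.06  ]
lever_knob r 0.07546076307381369 worldang 61.09686217307566
lever_pointer r 0.10071660345991637 worldang 60.90271131520996
flag_mark r 0.09996258536586354 worldang 118.5808859318975
0.059773487444107876
((545.3616943359375, -112.04257202148438), (312.8692321777344, 174.81654357910156), 4.4808268547058105) [[383.0, -37.0], [396.0, -211.0], [708.0, -187.0], [694.0, -13.0]]
pred pivot [ 0.48498411 -0.1913981 ] guide [ 0.6403151  -0.12637091] gauge [ 0.57382786 -0.17329315]
```

View pics/w2.png

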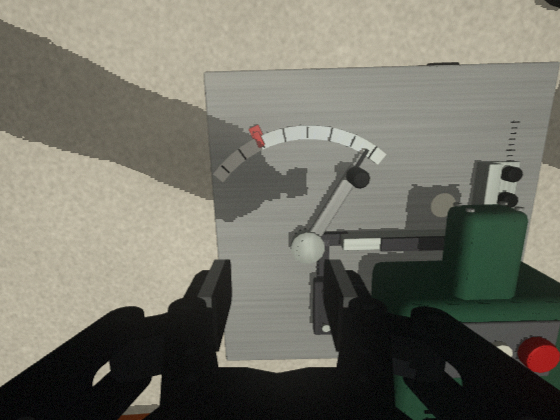

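Settled view: the knob is at (357,176), the pointer tip at (367,151), the flag at (258,136) and the pivot cap at (308,247). The table edges and side guide confirm the punch pose to about 1–2 mm. Lever is about 0.05–0.1 rad and the flag about 1.0 rad. I'll grip the knob next.

```bash
python3 - <<'E'
from h import *
go((.520,-.1185,.100),94.5)
E
```

```text
cm [ 2.43  6.66 14.53] turn -0.023 psi 93.18
```

Emit:
arm_command --pt "1.2 3.5 0" --pt "2.4 6.7 2" --pt "2.4 6.7 5" --pt "2.4 6.7 8.5" --pt "2.4 6.7 11" --turn '[-0.02,-0.02,-0.02,-0.02,-0.02]' --hand '[0.5,0.5,0.5,0.5,0.5]'

```text
clock: 3.48
eef_pos: [0.5201, -0.1179, 0.1326]
tool_rot: [0.679, 0.734, -0.001, -0.001]
ft_force: [-1.1, 0.0, -0.1]
grip_width: 0.043
```

Emit:
arm_command --pt "0 0 2" --pt "0 0 3.5" --pt "0 0 3.5" --pt "0 0 3.5" --pt "0 0 3.5" --turn '[0,0,0,0,0]' --hand '[0.5,0.5,0.5,0.7,1]'

```text
clock: 3.9
eef_pos: [0.5214, -0.1188, 0.1014]
tool_rot: [0.68, 0.733, 0.0, 0.001]
ft_force: [-0.2, 0.2, -0.3]
grip_width: 0.0196
```

Emit:
arm_command --pt "0 0 0" --pt "0 0 0" --pt "0 0 0" --pt "0 0 0" --turn '[0,0,0,0]' --hand '[1,1,1,1]'

```text
clock: 4.23
eef_pos: [0.5213, -0.1189, 0.1017]
tool_rot: [0.68, 0.733, 0.001, 0.001]
ft_force: [-0.9, -0.0, 5.8]
grip_width: 0.0134
```

```bash
python3 - <<'E'
from look import *
g=get_obs();print(g["eef_pos"],psi(g),g["ft_force"],g["grip_width"])
pv=pw(30,-160);v=g["eef_pos"][:2]-pv;print("r",np.hypot(*v),"lever",np.degrees(np.arctan2(v[1],v[0]))-59.55)
for L in (57.6,):
  for f in(.25,.5,.75,1):
    l=3+(L-3)*f;a=np.radians(59.55+l);go((*(pv+.08*np.array([np.cos(a),np.sin(a)])),g["eef_pos"][2]))
E
```

```text
[ 0.52133648 -0.11889989  0.1017186 ] 94.3506295956477 [-0.90003753 -0.03997423  5.77470315] 0.01341196472254261
r 0.0811017001843243 lever 3.8196977873603757
cm [ 0.65 -1.68 -0.  ] turn None psi 94.35
cm [ 1.02 -3.55 -0.01] turn None psi 94.35
cm [ 0.95 -5.45 -0.01] turn None psi 94.35
cm [ 0.42 -7.27 -0.02] turn None psi 94.35
```

Emit:
arm_command --pt "0.35 -0.85 -0.1" --pt "0.65 -1.68 -0.1" --pt "0.85 -2.6 -0.1" --pt "1.02 -3.55 -0.1" --pt "1.02 -4.5 -0.1" --turn '[0,0,0,0,0]' --hand '[1,1,1,1,1]'

```text
clock: 4.65
eef_pos: [0.4793, -0.1077, 0.102]
tool_rot: [0.678, 0.735, 0.007, 0.001]
ft_force: [9.8, 12.1, -3.9]
grip_width: 0.0135
```

```bash
python3 - <<'E'
from h import *
g=get_obs();print(g["eef_pos"],g["ft_force"],g["grip_width"])
pv=pw(30,-160);v=g["eef_pos"][:2]-pv;print("r",np.hypot(*v),"lever",np.degrees(np.arctan2(v[1],v[0]))-59.55)
for l in (45,52,57.6):
    a=np.radians(59.55+l);go((*(pv+.081*np.array([np.cos(a),np.sin(a)])),.1025))
E
```

```text
[ 0.4792598  -0.10771276  0.10200905] [ 9.81583973 12.13023373 -3.88567551] 0.013455572608786458
r 0.08388089564398621 lever 34.36309912021994
cm [-0.41 -1.5  -0.07] turn None psi 94.63
cm [-0.64 -2.46 -0.08] turn None psi 94.63
cm [-0.9  -3.21 -0.09] turn None psi 94.63
```

Emit:
arm_command --pt "0.15 -0.6 0" --pt "0 -1.3 0" --pt "-0.1 -1.9 0" --pt "-0.25 -2.5 0" --pt "-0.25 -2.5 0" --turn '[0,0,0,0,0]' --hand '[1,1,1,1,1]'

```text
clock: 5.07
eef_pos: [0.4522, -0.1132, 0.1021]
tool_rot: [0.679, 0.735, 0.005, -0.0]
ft_force: [4.5, 8.8, -0.3]
grip_width: 0.013
```

```bash
python3 - <<'E'
from look import *
g=get_obs();print(g["eef_pos"],g["ft_force"],g["grip_width"],psi(g))
o,P=look("w3",[("lever_pivot",.08),("lever_knob",.106),("lever_pointer",.074),("flag_mark",.074)])
lever(o)
p=cv2.imread("pics/w3.png");cv2.imwrite("pics/w3c.png",cv2.resize(p[50:350,120:420],None,fx=2,fy=2,interpolation=cv2.INTER_CUBIC))
E
```

```text
[ 0.45215525 -0.11323855  0.10205279] [ 4.52754528  8.83849674 -0.25049968] 0.01299715922856832 94.54507530917411
lever_knob [287. 279.] 0.88 [ 0.453  -0.1102  0.1044] [ 0.4529 -0.1095  0.106 ]
lever_pointer [226. 257.] 0.72 [ 0.441  -0.0945  0.071 ] [ 0.4413 -0.0938  0.074 ]
flag_mark [231. 249.] 0.56 [ 0.4373 -0.0963  0.073 ] [ 0.4375 -0.0962  0.074 ]Traceback (most recent call last):
  File "<stdin>", line 4, in <module>
  File "look.py", line 12, in lever
    pv=o["lever_pivot"][:2]
       ~^^^^^^^^^^^^^^^
KeyError: 'lever_pivot'
```

```bash
python3 - <<'E'
import cv2
p=cv2.imread("pics/w3.png");cv2.imwrite("pics/w3c.png",cv2.resize(p[170:320,180:380],None,fx=4,fy=4,interpolation=cv2.INTER_CUBIC))
E
```

```text
(no output)
```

View pics/w3c.png

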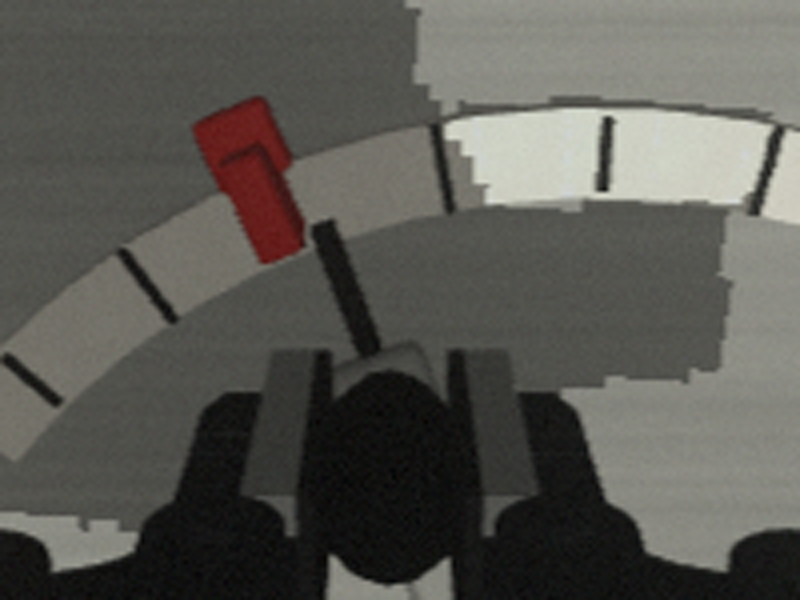

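The pointer tip, at crop (325,225), stops about 5 mm short of the flag's centreline at (270,210). I'll nudge the lever on by about 4 mm at the knob.

Emit:
arm_command --pt "0 -0.2 0" --pt "0 -0.4 0" --pt "0 -0.4 0" --pt "0 -0.4 0" --turn '[0,0,0,0]' --hand '[1,1,1,1]'

```text
clock: 5.65
eef_pos: [0.4498, -0.1141, 0.1021]
tool_rot: [0.678, 0.735, 0.005, 0.001]
ft_force: [7.8, 7.2, -3.4]
grip_width: 0.0134
```

```bash
python3 - <<'E'
from look import *
g=get_obs();print(g["eef_pos"],g["ft_force"],g["grip_width"],psi(g))
o,P=look("w4",[("lever_knob",.106),("lever_pointer",.074),("flag_mark",.074)])
p=cv2.imread("pics/w4.png");cv2.imwrite("pics/w4c.png",cv2.resize(p[170:320,180:380],None,fx=4,fy=4,interpolation=cv2.INTER_CUBIC))
E
```

```text
[ 0.44979957 -0.11413217  0.10207555] [ 7.76355318  7.20196146 -3.38028813] 0.01344481810353058 94.57172655464844
lever_knob [287. 277.] 0.77 [ 0.4494 -0.1111  0.1047] [ 0.4495 -0.1104  0.106 ]
lever_pointer [225. 256.] 0.71 [ 0.4383 -0.0943  0.0733] [ 0.4385 -0.0942  0.074 ]
flag_mark [229. 254.] 0.78 [ 0.4374 -0.0956  0.0742] [ 0.4375 -0.096   0.074 ]
```

View pics/w4c.png

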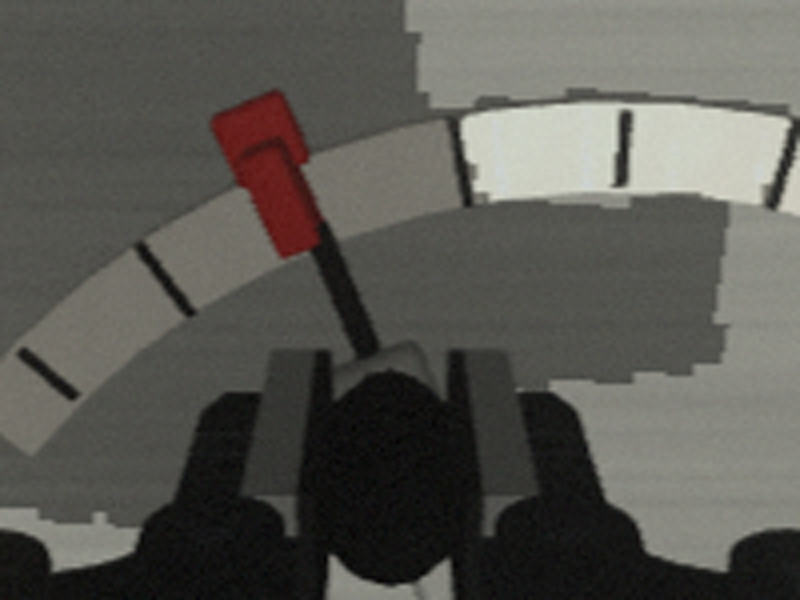

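Emit:
arm_command --pt "-0.05 -0.2 0" --pt "-0.05 -0.35 0" --pt "-0.05 -0.35 0" --pt "-0.05 -0.35 0" --turn '[0,0,0,0]' --hand '[1,1,1,1]'

```text
clock: 6.18
eef_pos: [0.4463, -0.1154, 0.1021]
tool_rot: [0.679, 0.734, 0.004, 0.001]
ft_force: [6.9, 5.6, -3.3]
grip_width: 0.0135
```

```bash
python3 - <<'E'
from look import *
g=get_obs();print(g["eef_pos"],g["ft_force"],g["grip_width"],psi(g))
o,P=look("w5",[("lever_knob",.106),("lever_pointer",.074),("flag_mark",.074)])
p=cv2.imread("pics/w5.png");cv2.imwrite("pics/w5c.png",cv2.resize(p[170:320,180:380],None,fx=4,fy=4,interpolation=cv2.INTER_CUBIC))
E
```

```text
[ 0.44632932 -0.11542038  0.10206569] [ 6.94003724  5.59614613 -3.2924719 ] 0.013519845876051201 94.52459269702757
lever_knob [340. 522.] 0.58 [ 0.5969 -0.1589  0.0606] [ 0.5551 -0.1293  0.106 ]
lever_pointer [228. 256.] 0.87 [ 0.4344 -0.097   0.0737] [ 0.4349 -0.0972  0.074 ]
flag_mark [228. 262.] 0.94 [ 0.4378 -0.0969  0.0716] [ 0.4379 -0.0965  0.074 ]
```

View pics/w5c.png

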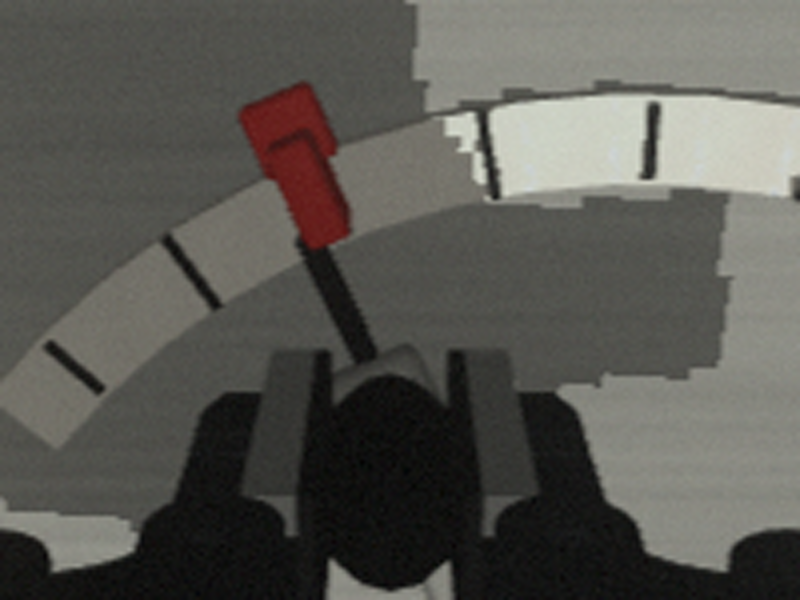

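The pointer, at crop (313,247), is now slightly past the flag's centre at (327,242), by about 1.4 mm. I'll ease it back about 1 mm at the knob.

Emit:
arm_command --pt "0.0 0.2 0" --pt "0.0 0.35 0" --pt "0.0 0.35 0" --pt "0.0 0.35 0" --turn '[0,0,0,0]' --hand '[1,1,1,1]'

```text
clock: 6.72
eef_pos: [0.4465, -0.1154, 0.1019]
tool_rot: [0.679, 0.734, 0.002, -0.001]
ft_force: [0.1, 5.9, 3.8]
grip_width: 0.0135
```

Emit:
arm_command --pt "0.0 0.15 0" --pt "0.0 0.3 0" --pt "0.0 0.3 0" --pt "0.0 0.3 0" --turn '[0,0,0,0]' --hand '[1,1,1,1]'

```text
clock: 7.05
eef_pos: [0.4477, -0.1148, 0.1019]
tool_rot: [0.679, 0.734, 0.001, -0.002]
ft_force: [-4.7, 6.2, 9.1]
grip_width: 0.0137
```

Emit:
arm_command --pt "0.0 0.1 0" --pt "0.0 0.1 0" --pt "0.0 0.1 0" --pt "0.0 0.1 0" --turn '[0,0,0,0]' --hand '[1,1,1,1]'

```text
clock: 7.38
eef_pos: [0.4481, -0.1146, 0.1018]
tool_rot: [0.679, 0.734, 0.001, -0.003]
ft_force: [-6.4, 7.2, 11.3]
grip_width: 0.0134
```

```bash
cat > gap.py <<'E'
from look import *
def gap(name):
    p=np.load(name+".npz")["p"].astype(int)
    red=(p[...,0]>80)&(p[...,1]<60)&(p[...,2]<60);red[:170]=0;red[320:]=0;red[:,:180]=0;red[:,380:]=0
    rr,cc=np.nonzero(red);b=rr.max()
    s=red[b-14:b-5];c=[np.nonzero(x)[0].mean() for x in s if x.any()];f=np.polyfit(np.arange(b-14,b-5),c,1)
    dk=(p.sum(2)<110);rows=range(b+3,254);q=[]
    for r in rows:
        x=np.nonzero(dk[r,245:280])[0]
        if 3<=len(x)<=12:q.append((r,245+x.mean()))
    q=np.array(q);g=np.polyfit(q[:,0],q[:,1],1)
    R0=b-6;print(name,"row",R0,"flag",np.polyval(f,R0).round(2),"pointer",np.polyval(g,R0).round(2),"slopes",f[0].round(2),g[0].round(2),len(q))
E
python3 - <<'E'
from gap import *
look("w6",[("lever_pointer",.074),("flag_mark",.074)])
for n in("w3","w4","w5","w6"):gap(n)
E
```

```text
lever_pointer [228. 255.] 0.73 [ 0.4359 -0.0958  0.073 ] [ 0.436  -0.0958  0.074 ]
flag_mark [226. 257.] 0.93 [ 0.4368 -0.0946  0.0733] [ 0.4371 -0.0949  0.074 ]
w3 row 229 flag 247.56 pointer 261.07 slopes 0.42 0.39 16
w4 row 228 flag 252.68 pointer 258.85 slopes 0.44 0.44 17
w5 row 225 flag 259.48 pointer 254.56 slopes 0.47 0.49 20
w6 row 227 flag 256.94 pointer 256.81 slopes 0.5 0.45 18
```

The pointer and flag now coincide to within about 1 px. I'll release the knob, lift clear and check.

Emit:
arm_command --pt "0 0 0" --pt "0 0 0" --pt "0 0 -2" --pt "0 0 -6" --pt "0 0 -10" --turn '[0,0,0,0,0]' --hand '[0.6,0.5,0.4,0.3,0.3]'

```text
clock: 7.95
eef_pos: [0.4488, -0.1168, 0.2009]
tool_rot: [0.68, 0.733, -0.001, -0.002]
ft_force: [1.0, -0.1, 0.3]
grip_width: 0.0599
```

Emit:
arm_command --pt "-2 1 -3" --pt "-2 2 -3" --pt "-2 2 -3" --pt "-2 2 -3" --turn '[0,0,0,0]' --hand '[0,0,0,0]'

```text
clock: 8.28
eef_pos: [0.4715, -0.1354, 0.2305]
tool_rot: [0.68, 0.733, -0.0, -0.0]
ft_force: [0.2, -0.2, -0.8]
grip_width: 0.0855
```

```bash
python3 - <<'E'
from look import *
g=get_obs();print(g["eef_pos"],psi(g))
look("w7",[("lever_pivot",.08),("lever_knob",.106),("lever_pointer",.074),("flag_mark",.074),("back_gauge",.06),("side_guide",.06)])
p=cv2.imread("pics/w7.png");cv2.imwrite("pics/w7c.png",cv2.resize(p[50:250,180:480],None,fx=2.6,fy=2.6,interpolation=cv2.INTER_CUBIC))
# grasp: block centre/top, spine dir
c=np.array([.5364,.1401]);a=np.radians(-109.8);gx=c-.03*np.array([np.cos(a),np.sin(a)]);print(gx);go((*gx,.12),70.2)
E
```

```text
[ 0.47151203 -0.13536166  0.23048401] 94.32758394608405
lever_pivot [258. 287.] 0.58 [ 0.4831 -0.1795  0.0843] [ 0.4839 -0.1821  0.08  ]
lever_knob [191. 252.] 0.59 [ 0.4502 -0.1172  0.1058] [ 0.4506 -0.1179  0.106 ]
lever_pointer [159. 236.] 0.94 [ 0.4319 -0.0981  0.0637] [ 0.4336 -0.0977  0.074 ]
flag_mark [156. 241.] 0.48 [ 0.438  -0.0942  0.0737] [ 0.4381 -0.0948  0.074 ]
back_gauge [238. 410.] 0.62 [ 0.5977 -0.1599  0.0644] [ 0.6003 -0.1616  0.06  ]
side_guide [208. 426.] 0.69 [ 0.6099 -0.1302  0.0597] [ 0.6103 -0.1307  0.06  ]
[0.54656214 0.16832642]
cm [29.65  9.86 11.05] turn 0.422 psi 94.37
```

View pics/w7c.png

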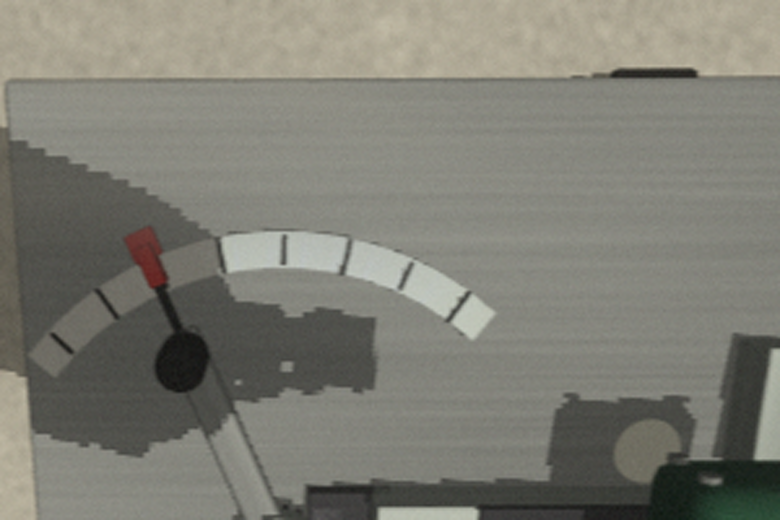

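The lever is free and its pointer meets the flag's centre (crop (158,285)), so the lever is set. Now to the red block.

Emit:
arm_command --pt "4 1.5 0" --pt "8 3 0" --pt "12 5 0" --pt "16 7 0" --pt "18 9 0" --turn '[0.1,0.2,0.3,0.4,0.42]' --hand '[0,0,0,0,0]'

```text
clock: 9.05
eef_pos: [0.5471, 0.0539, 0.2314]
tool_rot: [0.818, 0.575, -0.0, -0.0]
ft_force: [0.7, -1.5, 0.5]
grip_width: 0.0851
```

Emit:
arm_command --pt "0 0 0" --pt "0 0 0" --pt "0 0 0" --turn '[0,0,0]' --hand '[0,0,0]'

```text
clock: 9.3
eef_pos: [0.5471, 0.0511, 0.2307]
tool_rot: [0.817, 0.576, -0.001, -0.0]
ft_force: [0.2, -0.2, 0.9]
grip_width: 0.0859
```

```bash
python3 - <<'E'
from look import *
g=get_obs();print(g["eef_pos"],psi(g))
o,P=look("w8",[("red_block",.0),("red_block_spine",.012)])
z=P[...,2];m=((abs(z-.024)<.006)&(P[...,1]>.03)&(P[...,1]<.25)&(P[...,0]>.44)&(P[...,0]<.64)).astype(np.uint8)
m=cv2.morphologyEx(m,cv2.MORPH_OPEN,np.ones((5,5)));k,l,s,_=cv2.connectedComponentsWithStats(m);m=l==1+np.argmax(s[1:,4])
r=cv2.minAreaRect((P[m][:,:2]*1000).astype(np.float32));print(m.sum(),r,cv2.boxPoints(r).round(0).tolist())
E
```

```text
[0.54711624 0.05108561 0.23070204] 70.3425371345948
red_block [111. 241.] 0.77 [0.5419 0.1389 0.0244] [0.5397 0.1403 0.    ]
red_block_spine [172. 239.] 0.78 [0.518  0.0862 0.024 ] [0.5166 0.084  0.012 ]
7388 ((537.3673706054688, 141.6971435546875), (120.16277313232422, 54.44214630126953), 69.83485412597656) [[491.0, 95.0], [542.0, 76.0], [584.0, 189.0], [533.0, 207.0]]
```

```bash
python3 - <<'E'
from h import *
go((.5477,.1699,.018),69.8)
E
```

```text
cm [11.32 -4.   21.34] turn 0.007 psi 70.19
```

Emit:
arm_command --pt "4 -1.4 2" --pt "8 -2.8 5" --pt "11.3 -4 8" --pt "11.3 -4 12" --pt "11.3 -4 15" --turn '[0.01,0.01,0.01,0.01,0.01]' --hand '[0,0,0,0,0]'

```text
clock: 9.87
eef_pos: [0.5495, 0.1728, 0.083]
tool_rot: [0.82, 0.572, 0.003, 0.001]
ft_force: [0.3, -0.5, -0.0]
grip_width: 0.0854
```

Emit:
arm_command --pt "0 0 2" --pt "0 0 4" --pt "0 0 6.3" --pt "0 0 6.3" --pt "0 0 6.3" --turn '[0,0,0,0,0]' --hand '[0,0,0,0,0]'

```text
clock: 10.28
eef_pos: [0.547, 0.1695, 0.0186]
tool_rot: [0.821, 0.571, -0.002, -0.0]
ft_force: [1.3, -1.0, -0.2]
grip_width: 0.0851
```

```bash
python3 - <<'E'
from h import *
go((.5477,.1699,.018),69.8)
E
```

```text
cm [0.07 0.05 0.06] turn -0.003 psi 69.62
```

Emit:
arm_command --pt "0 0 0" --pt "0 0 0" --pt "0 0 0" --pt "0 0 0" --pt "0 0 0" --turn '[0,0,0,0,0]' --hand '[0.5,1,1,1,1]'

```text
clock: 10.7
eef_pos: [0.5499, 0.1712, 0.0217]
tool_rot: [0.821, 0.571, 0.002, 0.001]
ft_force: [-0.6, -1.4, 6.2]
grip_width: 0.0526
```

Emit:
arm_command --pt "0 0 -2" --pt "0 0 -6" --pt "0 0 -10" --pt "0 0 -12" --pt "0 0 -12" --turn '[0,0,0,0,0]' --hand '[1,1,1,1,1]'

```text
clock: 11.12
eef_pos: [0.5521, 0.1722, 0.1463]
tool_rot: [0.821, 0.572, 0.006, 0.002]
ft_force: [1.4, 0.8, -1.7]
grip_width: 0.0524
```

```bash
python3 - <<'E'
from h import *
g=get_obs();print(g["joint_pos"].round(2) if hasattr(g["joint_pos"],'round') else g["joint_pos"])
go((*pw(-115,-40),.14),94.5)
go((*pw(-115,-40),.08),94.5)
E
```

```text
[0.3  0.44 0.03 1.15 0.   2.23]
cm [-18.24  11.1    0.6 ] turn -0.432 psi 69.72
cm [-18.28  11.04   6.6 ] turn -0.432 psi 69.72
```

Emit:
arm_command --pt "-4 2.2 -1" --pt "-8 4.4 -1" --pt "-12 6.6 -1" --pt "-16 9 -1" --pt "-17.2 11 -1" --turn '[-0.1,-0.2,-0.3,-0.4,-0.43]' --hand '[1,1,1,1,1]'

```text
clock: 11.53
eef_pos: [0.5895, -0.0307, 0.1486]
tool_rot: [0.678, 0.735, -0.001, -0.001]
ft_force: [-0.3, 0.7, -1.6]
grip_width: 0.0525
```

Emit:
arm_command --pt "0 0 0" --pt "0 0 0" --pt "0 0 0" --turn '[0,0,0]' --hand '[1,1,1]'

```text
clock: 11.78
eef_pos: [0.5909, -0.0285, 0.1483]
tool_rot: [0.68, 0.733, -0.0, -0.001]
ft_force: [-0.1, -0.3, -2.1]
grip_width: 0.0526
```

```bash
python3 - <<'E'
from look import *
g=get_obs();print(g["eef_pos"],psi(g),g["ft_force"])
go((*pw(-125,-40),.088),94.5)
i=camera_info("top");p,d=camera("top");P=cloud("top",d,i);cv2.imwrite("pics/t2.png",p[:,:,::-1])
for n in("red_block_spine","red_block","side_guide","back_gauge"):
  for r in spot_point("top",n)[:1]:print(n,r["location"],r["conf"],P[int(r["location"][0]),int(r["location"][1])])
cv2.imwrite("pics/t2c.png",cv2.resize(p[140:300,200:440,::-1],None,fx=3.3,fy=3.3,interpolation=cv2.INTER_CUBIC))
E
```

```text
[ 0.59090507 -0.02852745  0.14827323] 94.29266069832921 [-0.05396234 -0.33676065 -2.09724888]
cm [0.1  0.16 6.03] turn -0.004 psi 94.29
red_block_spine [190.2, 330.6] 0.77 [ 0.61346367 -0.1333546   0.06092437]
side_guide [181.4, 326.0] 0.74 [ 0.62016011 -0.1145167   0.15327234]
back_gauge [171.9, 170.7] 0.63 [0.65489803 0.3195045  0.07959476]
```

View pics/t2c.png

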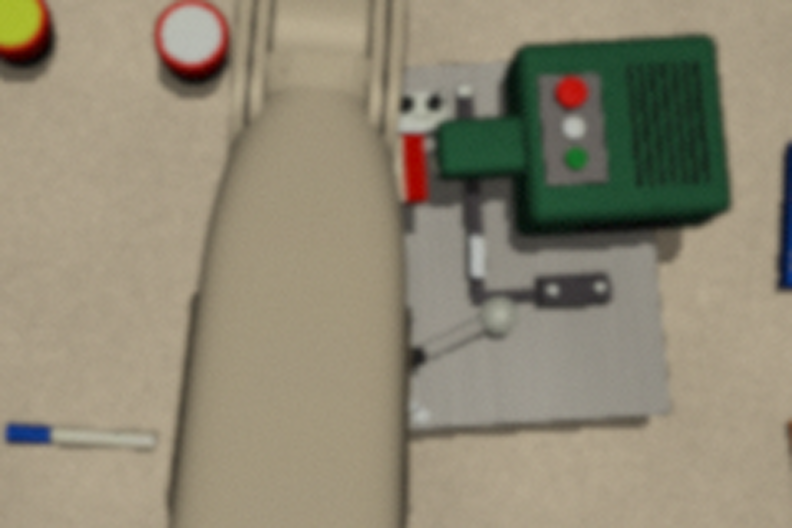

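The top view shows the block held with its red spine at crop (415,168), parallel to the punch and in front of the nose. I'll lower it onto the table.

Emit:
arm_command --pt "0.1 0.2 2" --pt "0.1 0.2 4" --pt "0.1 0.2 5.5" --pt "0.1 0.2 6" --pt "0.1 0.2 6" --turn '[0,0,0,0,0]' --hand '[1,1,1,1,1]'

```text
clock: 12.45
eef_pos: [0.5922, -0.0265, 0.0877]
tool_rot: [0.679, 0.734, -0.001, -0.001]
ft_force: [0.4, 0.5, -1.7]
grip_width: 0.0524
```

Emit:
arm_command --pt "0 0 0.3" --pt "0 0 0.5" --pt "0 0 0.5" --turn '[0,0,0]' --hand '[1,1,1]'

```text
clock: 12.7
eef_pos: [0.5942, -0.0272, 0.085]
tool_rot: [0.68, 0.734, 0.0, 0.001]
ft_force: [0.2, -0.2, -1.4]
grip_width: 0.0526
```

Emit:
arm_command --pt "0 0 0.2" --pt "0 0 0.3" --pt "0 0 0.3" --pt "0 0 0.3" --turn '[0,0,0,0]' --hand '[1,1,1,1]'

```text
clock: 13.03
eef_pos: [0.5941, -0.0274, 0.0818]
tool_rot: [0.68, 0.733, 0.0, 0.0]
ft_force: [0.9, -0.2, 0.2]
grip_width: 0.0522
```

```bash
python3 - <<'E'
from h import *
go((*pw(-92,-31),.0825),94.55)
E
```

```text
cm [-3.28  0.74 -0.07] turn -0.003 psi 94.35
```

Emit:
arm_command --pt "-0.8 0.2 0" --pt "-1.6 0.4 0" --pt "-2.4 0.6 0" --pt "-3.2 0.7 0" --pt "-3.2 0.7 0" --turn '[0,0,0,0,0]' --hand '[1,1,1,1,1]'

```text
clock: 13.45
eef_pos: [0.6041, -0.0612, 0.0818]
tool_rot: [0.681, 0.733, 0.0, 0.001]
ft_force: [-0.1, -1.9, 3.3]
grip_width: 0.0523
```

Emit:
arm_command --pt "0 0 0" --pt "0 0 0" --pt "0 0 -0.3" --pt "0 0 -0.3" --turn '[0,0,0,0]' --hand '[0.2,0.2,0.2,0.2]'

```text
clock: 13.78
eef_pos: [0.603, -0.0586, 0.0845]
tool_rot: [0.68, 0.734, -0.0, -0.0]
ft_force: [0.5, 0.7, -0.0]
grip_width: 0.0683
```

Emit:
arm_command --pt "0 0 0" --pt "0 0 0" --pt "0 0 0" --pt "0 0 0" --turn '[0,0,0,0]' --hand '[1,1,1,1]'

```text
clock: 14.12
eef_pos: [0.6035, -0.0585, 0.0849]
tool_rot: [0.68, 0.734, 0.0, 0.0]
ft_force: [0.2, 0.5, 4.1]
grip_width: 0.0521
```

```bash
python3 - <<'E'
from look import *
g=get_obs();print(g["eef_pos"],psi(g),g["ft_force"],g["ft_torque"]);go((*pw(-81,-27),.0847),94.55)
p,d=camera("side");cv2.imwrite("pics/s2c.png",cv2.resize(p[140:260,220:380,::-1],None,fx=4.5,fy=4.5,interpolation=cv2.INTER_CUBIC))
E
```

```text
[ 0.6034952  -0.05851264  0.08490683] 94.3787707630074 [0.20275372 0.50859808 4.1177915 ] [0.07417586 0.08314118 0.02900157]
cm [-1.21  0.44  0.02] turn -0.003 psi 94.38
```

View pics/s2c.png

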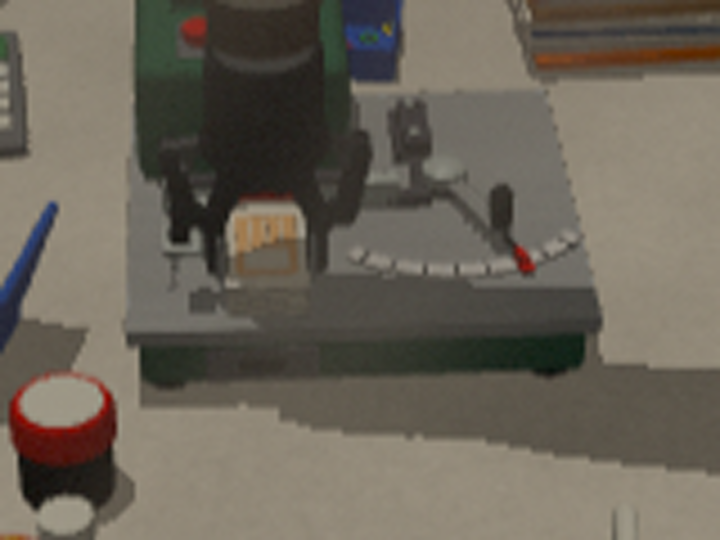

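The block lies flat on the table between the fingers (side crop (268,240)), and the lever pointer is still at the flag (522,255). Now I'll press, first towards the gauge.

Emit:
arm_command --pt "-0.4 0 -0.1" --pt "-0.7 0 -0.1" --pt "-0.9 0 -0.1" --pt "-0.9 0 -0.1" --turn '[0,0,0,0]' --hand '[1,1,1,1]'

```text
clock: 14.5
eef_pos: [0.603, -0.0645, 0.0849]
tool_rot: [0.679, 0.734, 0.002, -0.003]
ft_force: [-2.3, 9.4, 2.5]
grip_width: 0.0524
```

Emit:
arm_command --pt "-0.1 0 0" --pt "-0.2 0 0" --pt "-0.3 0 0" --pt "-0.3 0 0" --turn '[0,0,0,0]' --hand '[1,1,1,1]'

```text
clock: 14.83
eef_pos: [0.6029, -0.0646, 0.0849]
tool_rot: [0.678, 0.735, 0.004, -0.005]
ft_force: [-2.1, 16.4, 3.0]
grip_width: 0.0521
```

Contact with the gauge gives about 16 N. I'll ease off a little, slide to the side guide, then press on both.

Emit:
arm_command --pt "0.5 0 0" --pt "0.5 0.2 0" --pt "0.5 0.4 0" --pt "0.5 0.5 0" --pt "0.5 0.5 0" --turn '[0,0,0,0,0]' --hand '[1,1,1,1,1]'

```text
clock: 15.25
eef_pos: [0.607, -0.064, 0.0849]
tool_rot: [0.68, 0.734, 0.0, -0.003]
ft_force: [-4.6, 6.8, 3.9]
grip_width: 0.052
```

Emit:
arm_command --pt "0 0.1 0" --pt "0 0.2 0" --pt "0 0.3 0" --pt "0 0.3 0" --turn '[0,0,0,0]' --hand '[1,1,1,1]'

```text
clock: 15.58
eef_pos: [0.6092, -0.0638, 0.085]
tool_rot: [0.68, 0.733, -0.0, -0.003]
ft_force: [-5.6, 5.7, 6.0]
grip_width: 0.0523
```

```bash
python3 - <<'E'
from h import *
g=get_obs();print(g["eef_pos"],psi(g),g["ft_force"],g["ft_torque"])
E
```

```text
[ 0.60921326 -0.06384964  0.08496188] 94.35139380489976 [-5.56047267  5.71900293  6.04950366] [ 1.32147624  1.22288128 -0.2171997 ]
```

Emit:
arm_command --pt "0 0.1 0" --pt "0 0.2 0" --pt "0 0.3 0" --pt "0 0.3 0" --turn '[0,0,0,0]' --hand '[1,1,1,1]'

```text
clock: 15.92
eef_pos: [0.6094, -0.0638, 0.085]
tool_rot: [0.68, 0.733, -0.002, -0.005]
ft_force: [-13.0, 6.2, 11.6]
grip_width: 0.0521
```

```bash
python3 - <<'E'
from h import *
g=get_obs();print(g["eef_pos"],psi(g),g["ft_force"],g["ft_torque"])
E
```

```text
[ 0.60943909 -0.06380258  0.08503615] 94.31403983138306 [-13.02011704   6.17359189  11.62787803] [ 1.19175041  2.68151922 -0.31576288]
```

Both stops are touching, but the yaw torque suggests contact only at the guide's front end, so the block is turned about 0.2° clockwise. I'll turn it slightly counter-clockwise and watch the torque.

Emit:
arm_command --pt "-0.15 0 -0.05" --pt "-0.25 0 -0.1" --pt "-0.25 0 -0.1" --pt "-0.25 0 -0.1" --turn '[-0.004,-0.008,-0.008,-0.008]' --hand '[1,1,1,1]'

```text
clock: 16.25
eef_pos: [0.6091, -0.0641, 0.0851]
tool_rot: [0.677, 0.736, -0.001, -0.007]
ft_force: [-12.3, 11.6, 8.4]
grip_width: 0.0521
```

```bash
python3 - <<'E'
from h import *
g=get_obs();print(g["eef_pos"],psi(g),g["ft_force"],g["ft_torque"])
E
```

```text
[ 0.60905328 -0.06407003  0.08505032] 94.79891326667102 [-12.25837183  11.58205915   8.43937909] [ 2.31602467  2.47915478 -0.68626488]
```

Emit:
arm_command --pt "0 0 -0.05" --pt "0 0 -0.1" --pt "0 0 -0.1" --pt "0 0 -0.1" --turn '[-0.005,-0.01,-0.01,-0.01]' --hand '[1,1,1,1]'

```text
clock: 16.58
eef_pos: [0.6087, -0.0641, 0.0852]
tool_rot: [0.674, 0.739, -0.001, -0.008]
ft_force: [-12.1, 12.7, 5.5]
grip_width: 0.052
```

```bash
python3 - <<'E'
from h import *
g=get_obs();print(g["eef_pos"],psi(g),g["ft_force"],g["ft_torque"])
E
```

```text
[ 0.60874302 -0.06405867  0.08517217] 95.26752646615165 [-12.09196808  12.72126466   5.51141573] [ 2.29225186  2.31411094 -1.26997215]
```

The torque shows the block flush in the middle (about −0.7 N·m) at psi ≈ 94.8. I'll turn back to that.

Emit:
arm_command --pt "0 0 0" --pt "0 0 0" --pt "0 0 0" --pt "0 0 0" --turn '[0.004,0.008,0.008,0.008]' --hand '[1,1,1,1]'

```text
clock: 16.92
eef_pos: [0.6089, -0.064, 0.0851]
tool_rot: [0.676, 0.737, -0.001, -0.007]
ft_force: [-11.5, 10.7, 4.9]
grip_width: 0.0525
```

```bash
python3 - <<'E'
from look import *
g=get_obs();print(g["clock"],g["eef_pos"],psi(g),g["ft_force"],g["ft_torque"])
p,d=camera("side");cv2.imwrite("pics/s3c.png",cv2.resize(p[150:240,230:370,::-1],None,fx=5.5,fy=5.5,interpolation=cv2.INTER_CUBIC))
for n in("lever_pointer","flag_mark"):print(n,spot_point("side",n)[:1])
E
```

```text
16.9167 [ 0.60894603 -0.06404681  0.08514583] 94.91289347101353 [-11.47606982  10.71341912   4.9306376 ] [ 2.25274071  2.21120434 -0.66784286]
lever_pointer [{'location': [194.4, 335.1], 'conf': 0.69}]
flag_mark [{'location': [192.6, 333.4], 'conf': 0.39}]
```

View pics/s3c.png

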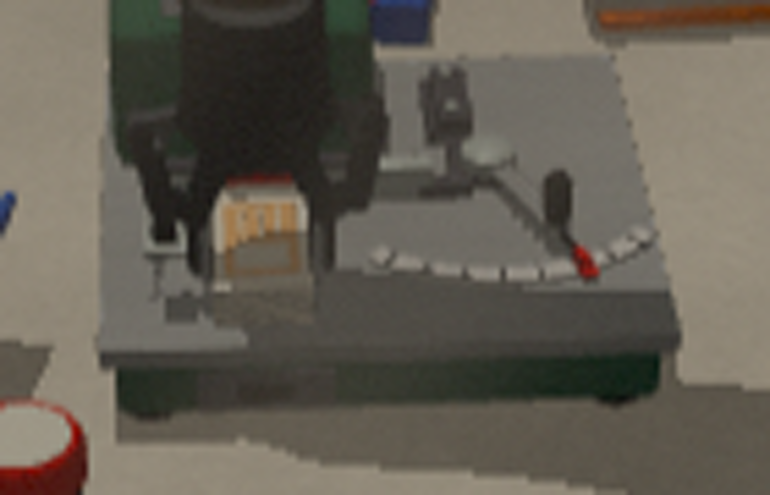

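The side view shows the block flat in the corner (crop (262,240)) and the lever pointer on the red flag (585,262). It presses steadily with about 11 N on each stop, so I'm handing in.

```bash
python3 -c "
from workcell import *
print(job_done())"
```

```text
the job is handed in; nothing more can be done
None
```

The margin lever is at the red flag. The red-spined block lies flat on the punch table, pressed spine first into the corner. I handed in at about 17 s with the arm still gripping and pressing it.

- **Lever:** I swung it by the knob, went slightly past the flag and eased it back. Before I let go, pointer and flag agreed to about 0.1 px; the flag's centre is uncertain by 1–2 px, under 1 mm. Pictures after release and after pressing both show the pointer on the flag.
- **Block:** I lowered it in front of the nose, released and re-gripped it flat, and slid it in until both stops pushed back. The last reading was about 11 N on the back gauge and 11 N on the side guide. The gauge load is well below the 30 N the lever's friction holds.
- **Squareness:** The first press had the block turned by a few tenths of a degree. I corrected it by wrist torque until the readings fitted flat contact on both faces. I could not see the contact faces in a picture.
- **What disagreed:** The gauge contact came about 5 mm earlier than I expected. I put that down to the grip shifting about 5 mm along the block. The networks also placed the lever pivot 5–10 mm off, so I took it from the table edges and the force readings instead.
- **Rest of the desk:** I didn't touch anything else, but I didn't check the other things' positions afterwards.

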